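# Shim the rocking print nest

### The job

The print nest rocks because one of its feet is too short. Slide the flat shim under that foot, fully home against the stop, then slide the wedge shim in on top of it, tip first, until the foot bears on it and the nest stops rocking, but never so hard that it jacks the nest up; last, press down firmly but gently on the nut above the foot with the empty gripper to prove that it no longer gives, and let go. Do not force anything, and leave the other things where they are.

Things in the scene. Friction and masses are not known exactly. Their poses are not given: they have to be found in the camera images.
- bed: flat steel machine bed fixed to the table, 260 x 300 mm, 12 mm thick; origin at the centre of its underside on the table top; top face at z = +12 mm. The shims slide in towards its +y, along the lane at its x = +70 mm; the bed is clear there from y = -66 mm out to its edge at y = -150 mm.
- lane (a point): point on the bed's top face straight under the axis of the short foot (bed x +70, y -50 mm), axes as the bed's. The foot is a disc 26 mm across, 8 mm thick, on a thin stem; its rim towards -y is 13 mm from here. The clear gap under it differs each time, 12.5 to 17 mm with the nest at rest, and is not measured.
- stop (a point): foot of the stop's face on the bed's top, 22 mm beyond point lane towards +y: a dark lip 6 mm high and 44 mm wide across the lane, facing -y.
- nest: print nest: aluminium plate 190 x 145 mm, top 46 mm over the bed, grey tower (118 mm over the bed) at its -x +y corner; 1.5 kg; origin on the bed's top at bed (0, +40) mm, axes as the bed's. It cannot slide; at rest it stands level on three legs and rocks about the diagonal (1,1) when the nut over the short foot is pressed with some 6 to 8 N. Over 30 N by the robot on it is too rough.
- nut_top (a point): centre of the flat top of the round dark nut (28 mm across) straight above the short foot, 54 mm over the bed: the place to press, with about 10 to 20 N; z is up when level. The nut sits on a lug 36 mm wide (x), 34 to 46 mm over the bed, that ends 16 mm from the foot's axis towards the bed's -y.
- flat: flat bare steel shim, 30 (x) by 96 (y) by 8 mm thick, about 170 g, lying on the table; origin at the centre of its underside. Home: on the bed, middle on the lane, long side along the bed's y, one end against the stop, so its origin is 48 mm from point stop towards -y. The wedge goes on top.
- wedge: bare steel wedge, 24 (x) by 86 mm (y), 110 g, on the table; origin: centre of its flat underside. Tip at y = +43 mm, 3 mm thick; the top rises 1 in 8 to 10 mm at y = -15; then a head 15 mm high to y = -43, to grip or push. Slid in tip first it tightens with the tip 12 to 48 mm past the foot's rim and stays by friction; a slow push of 4 to 6 N is enough, 10 N on the foot is too hard.
- bar: bystander, leave alone: thick steel bar, 30 x 90 x 18 mm; origin at the centre of its underside
- jar: bystander, leave alone: white jar, 56 mm across, 70 mm high; origin at the centre of its underside
- driver: bystander, leave alone: screwdriver, 170 mm long; origin at its middle, lying along its x
- dish: bystander, leave alone: shallow white dish, 90 mm across, 16 mm high; origin at the centre of its underside
- collar: bystander, leave alone: dark steel collar, 40 mm across, 14 mm high; origin at the centre of its underside
- can: bystander, leave alone: aluminium can, 60 mm across, 100 mm high; origin at the centre of its underside
- pin: bystander, leave alone: steel pin with a wider head, 28 mm across, 50 mm high; origin at the centre of its underside
Things that resemble listed ones, but are neither listed nor needed, are in the scene too. What is shaped like the wedge but blue, purple or red is not meant.

How it is judged:
By the outcome, as a careful person would: the job done as asked, in the order asked, and still so for the second after the job is handed in, with the robot touching nothing.
It also fails if it takes over 64 s, if anything falls off the work surface, if the arm or the gripper's body presses on something with over 40 N, if the wrist force passes 120 N, or if a joint passes its speed limit or range.

### The arm

A 6-joint arm with a two-finger parallel gripper is mounted at the origin on the work surface. World frame = base frame: x ahead of the robot, y to its left, z up, the work surface at z = 0. Lengths are in m, angles in degrees, forces in N, time in s.
With the tool pointing down it reaches from about 0.25 to 0.725 m from the base axis. Payload 9.7 kg.
Tool frame: the origin (TCP) lies at the very end of the fingers, on their centre line; the grasp point (between the pads) lies grasp_offset behind it (grasp_offset is the distance from the TCP to the grasp point, in m); z points along the fingers, y is the line along which they close (so a half turn about z gives the same grasp; the last joint's range is limited). The gripper opens to 85 mm and grips with 20 to 120 N. Pads are 22 mm wide; open, the fingers measure 114 mm over their backs; the gripper's body (76 mm by 85 mm) begins 54 mm behind the grasp point. The pads swing forward as they close: fully open they stand 13 mm farther back than shut.
Start: joints at [74.141, 4.979, 10.078, 95.1, 0, 90], TCP at [0.15, 0.529, 0.195] pointing down, gripper open.
Joint ranges: [-179.16, 179.16], [-48.56, 103.87], [-65.8, 70.77], [-126.05, 130.52], [-82.76, 87.17], [-180, 180]. Speed limits (degrees/s): [127.2, 127.2, 147.25, 180, 180, 180].

### API

Orientations are given as [roll, pitch, yaw] about the fixed x, y, z axes, in that order (R = Rz(yaw) Ry(pitch) Rx(roll)).
In Python, from workcell import get_obs, camera, calibration, job_done, recognise, cut_out, mark_of, grasp_offset gives the robot as it stands.
- The arm moves only by the tool servo_tool, never from a script. Its argument "moves" is a list of rows, each a list of 3 entries, a list of its own where there are three numbers: the turn, a rotation vector about the tool's x, y, z in degrees, then the shift along the tool's x, y, z in m, then the opening in per cent of the stroke, from 0 (shut) to 100 (fully open). In form: [[[ax, ay, az], [x, y, z], claw], ...]. A call has 1 to 12 rows; each row shifts and turns the commanded pose from where the row before left it, along the tool's axes as they then stand; what a row does not reach is not made up. A row lasts 1/10 s, in which the tool goes at most 50 mm and 8.59 degrees, less where a joint would pass 70% of its speed; a pose out of reach is approached as far as the arm can. A call is refused whole if a number of a shift passes 0.05 or a number of a turn 8.59, either way. A call with a gripper value outside its range is refused whole. The fingers move at their own pace and stop on an object; "force" is the grip in N (left out, the last holds). Time passes only in rows, so rows that do not move let the fingers close. It gives the time, the measured TCP pose, the force, the opening and the grip force at its end, in the units of the state.
- get_obs(): the state, without advancing time (a new reading comes with each control period).
- camera(name): name is "scene" or "top" or "wrist"; returns (picture, depth): 400x640x3 uint8, red, green, blue; 400x640 float32, m along the optical axis (not along the pixel's ray), 0 where there is no reading.
- calibration(name): a dict with "camera_matrix" (3x3 intrinsics, pixels), "R" (3x3) and "t" (3): a world point X has camera coordinates R X + t. Camera axes: x right, y down, z forward; pixel columns grow to the right and rows downward; lengths in m; the calibration is good to about 2 mm. A picture is of the moment at which its call begins: read the wrist's pose just before it. calibration takes no time and is no camera call; for the wrist camera it gives the pose at the moment of the call.
- job_done(): hands the job in; it is judged then, once.
Trained networks look in the newest picture that a camera, given by its name, has taken for a name from the list of things; names that differ only in an ending like _2 or _b are one class to them, and where a whole thing is asked for, a point or a joint stands for the part that bears it (a point fixed in the world has none). Each returns a list of dicts, best first, with "score" (0 to 1); they miss things now and then, are a little off and sometimes report something else, mostly with a low value. They report only what shows in the picture. A call takes as long as a camera call. They do not tell look-alikes from the thing itself.
- recognise(name, camera): "xyz" ([x, y, z] in m, in the coordinates of the camera as it stood for that picture, good to about 4 mm: the middle of the surface that is visible of it).
- cut_out(name, camera): "mask" (400x640 bool, what is visible of it).
- mark_of(name, camera): "xyz" ([x, y, z] in m, in the coordinates of the camera as it stood for that picture, good to about 4 mm: a listed point, or the origin of a listed thing).
The state is a dict: "time": time; "q": joint angles; "qd": joint speeds; "joint_efforts": joint torques, N m; "ee_pos": TCP position; "tcp_rot": TCP orientation; "wrist_force": force on the tool from outside, world axes, zero at the start; "torque": the same for the moment, N m; "opening": finger opening in m; "grasp_force": force on a finger pad.
Only numpy, scipy, OpenCV 4.12 (cv2) and the standard library are available. Lean on these libraries where they do the work, as an engineer would, in place of code of your own. Each camera call takes 0.05 s, during which the arm holds its last target. There are 200 camera calls.

## Working session

There is one attempt and no reset: what is moved stays moved. The work goes in short steps, Python scripts to look and compute and a tool call to move; the robot and the scene stay as the last step left them, time stands still between calls to the robot, and variables do not carry over. Pictures are saved under pics/ and viewed, at most 12 in all, crops included, and the job is handed in when it is done.

Besides the shell and the picture viewer there is one more tool, called after "Request:" in YAML: its name, and indented under it one key for each argument. servo_tool: Moves the arm, as the interface text tells. Its arguments: {"type":"object","properties":{"moves":{"type":"array"},"force":{"type":"number"}},"required":["moves"]}

```bash
mkdir -p pics; ls
cat > h.py <<'E'
import numpy as np, cv2
from workcell import *
def cal(n):
    c=calibration(n); return np.array(c["camera_matrix"]),np.array(c["R"]),np.array(c["t"])
def w(xyz,n):
    K,R,t=cal(n); return R.T@(np.array(xyz)-t)
def px(X,n):
    K,R,t=cal(n); p=K@(R@np.array(X)+t); return p[:2]/p[2]
def cloud(d,n):
    K,R,t=cal(n); v,u=np.mgrid[:d.shape[0],:d.shape[1]]
    c=np.stack([(u-K[0,2])/K[0,0]*d,(v-K[1,2])/K[1,1]*d,d],-1)
    return (c-t)@R
def shot(n,f,crop=None,s=1):
    p,d=camera(n); q=p[:,:,::-1]
    if crop: q=q[crop[1]:crop[3],crop[0]:crop[2]]
    if s!=1: q=cv2.resize(q,None,fx=s,fy=s,interpolation=cv2.INTER_CUBIC)
    cv2.imwrite("pics/"+f,q); return p,d
E
python3 - <<'E'
from h import *
print(get_obs()); print(grasp_offset)
for n in ["top","scene"]:
    shot(n,n+"0.png")
    for k in ["flat","wedge","bed","nest","bar"]:
        for m in recognise(k,n)[:4]:
            X=w(m["xyz"],n); print(n,k,round(m["score"],2),X.round(3),px(X,n).round())
    for k in ["lane","stop","nut_top","bed","flat","wedge"]:
        for m in mark_of(k,n)[:3]:
            X=w(m["xyz"],n); print(n,"mark",k,round(m["score"],2),X.round(3),px(X,n).round())
E
```

```text
pics
{'time': 0.0, 'q': array([7.41402227e+01, 5.01106055e+00, 1.00333010e+01, 9.50993330e+01,
       7.73449927e-04, 9.00010287e+01]), 'qd': array([ 0.01015649,  0.01747232, -0.042192  ,  0.0600876 , -0.00134693,
       -0.01103442]), 'joint_efforts': array([-5.73325397e-04, -5.20393538e+01,  4.64796746e+01,  1.65373221e-02,
        3.80265794e-05, -8.77839284e-06]), 'ee_pos': array([0.15022436, 0.52879121, 0.19387315]), 'tcp_rot': array([-1.79922907e+02, -7.72065054e-04,  1.64139193e+02]), 'wrist_force': array([-0.33195673, -0.56246088, -1.11193754]), 'torque': array([0.02585637, 0.01596898, 0.01110924]), 'grasp_force': 0.0, 'opening': 0.085022741207518}
0.0187
top flat 0.67 [ 0.449 -0.299  0.007] [409. 237.]
top wedge 0.69 [ 0.544 -0.193  0.01 ] [373. 205.]
top wedge 0.66 [ 0.601 -0.526  0.009] [483. 186.]
top wedge 0.64 [ 0.586 -0.309  0.005] [411. 191.]
top wedge 0.51 [ 0.428 -0.128  0.008] [351. 244.]
top bed 0.64 [0.545 0.106 0.012] [273. 205.]
top nest 0.97 [0.559 0.154 0.056] [255. 198.]
top bar 0.75 [ 0.706 -0.178  0.02 ] [367. 151.]
top mark lane 0.8 [0.616 0.054 0.011] [2
[... 688 characters left out ...]
0. 178.]
scene wedge 0.48 [ 0.605 -0.537  0.01 ] [240. 148.]
scene bed 0.8 [0.583 0.197 0.01 ] [359. 280.]
scene nest 0.62 [0.568 0.19  0.057] [365. 260.]
scene bar 0.38 [0.794 0.021 0.038] [243. 252.]
scene mark lane 0.92 [0.616 0.06  0.012] [318. 248.]
scene mark stop 0.77 [0.618 0.074 0.011] [320. 252.]
scene mark nut_top 0.6 [0.616 0.059 0.065] [319. 231.]
scene mark bed 0.74 [ 0.557  0.118 -0.001] [351. 260.]
scene mark flat 0.67 [ 0.447 -0.295  0.001] [314. 172.]
scene mark flat 0.38 [ 0.505 -0.454  0.   ] [277. 155.]
scene mark wedge 0.76 [ 0.799 -0.282 -0.002] [206. 202.]
scene mark wedge 0.63 [ 0.589 -0.309  0.004] [271. 179.]
scene mark wedge 0.47 [ 0.432 -0.128  0.001] [345. 197.]
```

```bash
python3 -c "
import cv2
a=cv2.imread('pics/top0.png')[110:310,230:530]; cv2.imwrite('pics/top0c.png',cv2.resize(a,None,fx=2.6,fy=2.6,interpolation=cv2.INTER_CUBIC))"
```

```text
(no output)
```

View pics/top0c.png

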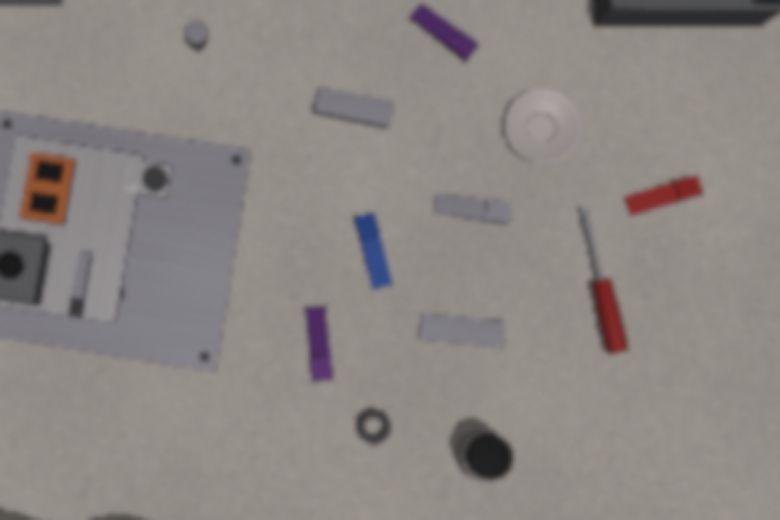

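View pics/scene0.png

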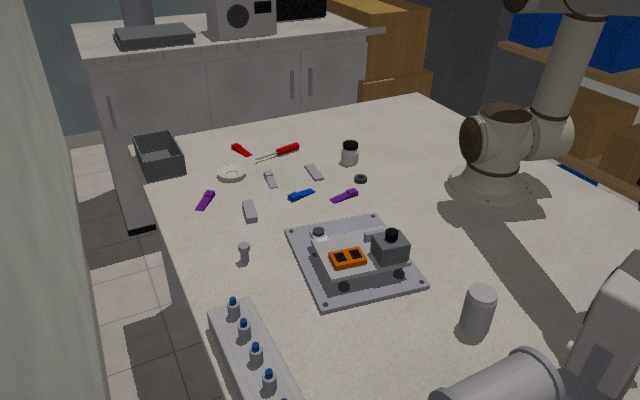

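Top crop: bare steel wedge at (471,208) [full (411,190)], head to the right, so its tip points to +y. The bare flat is at (461,330) [full (407,237)]. Look-alikes: thick bar (352,107), blue wedge (372,250), purple wedges (319,343) and (444,32), red wedge (664,195). By colour and thickness I choose (411,190) for the wedge and (407,237) for the flat.

```bash
cat >> h.py <<'E'
def plan(goal,yaw,n=None):
    """rows of tool shifts from here to goal xyz and yaw (tool down)"""
    from scipy.spatial.transform import Rotation as Ro
    o=get_obs(); p=o["ee_pos"]; y0=o["tcp_rot"][2]; D=np.array(goal)-p; dy=(yaw-y0+180)%360-180
    R0=Ro.from_euler("xyz",o["tcp_rot"],degrees=True).as_matrix()
    n=n or int(max(np.ceil(abs(dy)/8.5),np.ceil(np.linalg.norm(D)/.045),1))
    print("from",p.round(4),o["tcp_rot"].round(2),"D",D.round(4),"toolD",(R0.T@D).round(4),"turn z",round(-dy/n,2),"rows",n)
    for i in range(n):
        R=Ro.from_euler("z",dy*i/n,degrees=True).as_matrix()@R0
        print((R.T@D/n).round(3).tolist())
E
python3 - <<'E'
from h import *
K,R,t=cal("wrist"); print(K, "cam pos",-R.T@t, "axis",R[2], "right",R[0])
plan([0.6,-0.03,0.27],82)
E
```

```text
[[329.15485069   0.         315.39227849]
 [  0.         329.15485069 192.079224  ]
 [  0.           0.           1.        ]] cam pos [0.07204451 0.55120849 0.37408106] axis [ 0.30653609 -0.08693127 -0.9478811 ] right [ 2.71550646e-01  9.62424047e-01 -4.48024439e-04]
from [0.1503 0.5291 0.1946] [-180.     -0.    164.14] D [ 0.4497 -0.5591  0.0754] toolD [-0.5854 -0.4149 -0.0754] turn z 4.83 rows 17
[-0.034, -0.024, -0.004]
[-0.036, -0.021, -0.004]
[-0.038, -0.018, -0.004]
[-0.039, -0.015, -0.004]
[-0.041, -0.012, -0.004]
[-0.041, -0.008, -0.004]
[-0.042, -0.005, -0.004]
[-0.042, -0.001, -0.004]
[-0.042, 0.002, -0.004]
[-0.042, 0.006, -0.004]
[-0.041, 0.009, -0.004]
[-0.04, 0.013, -0.004]
[-0.039, 0.016, -0.004]
[-0.037, 0.019, -0.004]
[-0.036, 0.023, -0.004]
[-0.034, 0.025, -0.004]
[-0.031, 0.028, -0.004]
```

Run:
```python
from h import *
plan([0.6,-0.05,0.19],-98.5,20)
```

```text
from [0.1503 0.5291 0.1946] [-180.     -0.    164.14] D [ 0.4497 -0.5791 -0.0046] toolD [-0.5908 -0.4341  0.0046] turn z -4.87 rows 20
[-0.03, -0.022, 0.0]
[-0.028, -0.024, 0.0]
[-0.025, -0.026, 0.0]
[-0.023, -0.028, 0.0]
[-0.021, -0.03, 0.0]
[-0.018, -0.032, 0.0]
[-0.015, -0.033, 0.0]
[-0.012, -0.035, 0.0]
[-0.009, -0.035, 0.0]
[-0.006, -0.036, 0.0]
[-0.003, -0.037, 0.0]
[-0.0, -0.037, 0.0]
[0.003, -0.037, 0.0]
[0.006, -0.036, 0.0]
[0.009, -0.035, 0.0]
[0.012, -0.035, 0.0]
[0.015, -0.033, 0.0]
[0.018, -0.032, 0.0]
[0.02, -0.03, 0.0]
[0.023, -0.029, 0.0]
```

Request:
servo_tool:
  moves:
    - [[0,0,-4.87],[-0.03,-0.022,0],100]
    - [[0,0,-4.87],[-0.028,-0.024,0],100]
    - [[0,0,-4.87],[-0.025,-0.026,0],100]
    - [[0,0,-4.87],[-0.023,-0.028,0],100]
    - [[0,0,-4.87],[-0.021,-0.03,0],100]
    - [[0,0,-4.87],[-0.018,-0.032,0],100]
    - [[0,0,-4.87],[-0.015,-0.033,0],100]
    - [[0,0,-4.87],[-0.012,-0.035,0],100]
    - [[0,0,-4.87],[-0.009,-0.035,0],100]
    - [[0,0,-4.87],[-0.006,-0.036,0],100]

```text
time: 2.2
ee_pos: [0.3754, 0.2391, 0.1948]
tcp_rot: [180.0, 0.0, -147.0]
wrist_force: [0.9, 0.8, 0.1]
opening: 0.0853
grasp_force: 0.0
```

Run:
```python
from h import *
print(get_obs()["q"])
plan([0.6,-0.05,0.19],-98.5,10)
```

```text
[ 3.24975803e+01 -9.32318447e+00 -3.75943447e+00  9.55297221e+01
  1.20741864e-03 -5.44813947e-01]
from [0.3754 0.2391 0.1948] [ 1.8000e+02  3.0000e-02 -1.4696e+02] D [ 0.2246 -0.2891 -0.0048] toolD [-0.0306 -0.3648  0.0048] turn z -4.85 rows 10
[-0.003, -0.036, 0.0]
[0.0, -0.037, 0.0]
[0.003, -0.036, 0.0]
[0.006, -0.036, 0.0]
[0.009, -0.035, 0.0]
[0.012, -0.035, 0.0]
[0.015, -0.033, 0.0]
[0.018, -0.032, 0.0]
[0.02, -0.03, 0.0]
[0.023, -0.029, 0.0]
```

Request:
servo_tool:
  moves:
    - [[0,0,-4.85],[-0.003,-0.036,0],100]
    - [[0,0,-4.85],[0,-0.037,0],100]
    - [[0,0,-4.85],[0.003,-0.036,0],100]
    - [[0,0,-4.85],[0.006,-0.036,0],100]
    - [[0,0,-4.85],[0.009,-0.035,0],100]
    - [[0,0,-4.85],[0.012,-0.035,0],100]
    - [[0,0,-4.85],[0.015,-0.033,0],100]
    - [[0,0,-4.85],[0.018,-0.032,0],100]
    - [[0,0,-4.85],[0.02,-0.03,0],100]
    - [[0,0,-4.85],[0.023,-0.029,0],100]

```text
time: 3.2
ee_pos: [0.599, -0.0493, 0.1946]
tcp_rot: [-180.0, 0.0, -98.5]
wrist_force: [0.2, 1.0, 0.0]
opening: 0.0856
grasp_force: 0.0
```

Run:
```python
from h import *
p,d=shot("wrist","lane1.png")
np.savez("lane1.npz",p=p,d=d,c=cloud(d,"wrist"))
for k in ["lane","stop","nut_top","bed"]:
    for m in mark_of(k,"wrist")[:2]:
        X=w(m["xyz"],"wrist"); print("mark",k,round(m["score"],2),X.round(4),px(X,"wrist").round())
print(get_obs()["ee_pos"])
```

```text
mark lane 0.97 [0.6146 0.0492 0.0095] [316. 240.]
mark stop 0.73 [0.6207 0.0765 0.0157] [314. 262.]
mark nut_top 0.72 [0.5633 0.1556 0.009 ] [365. 305.]
mark nut_top 0.7 [0.6162 0.0562 0.0635] [314. 267.]
mark bed 0.7 [ 0.5557  0.1193 -0.0039] [366. 274.]
[ 0.59807723 -0.04788628  0.19437331]
```

View pics/lane1.png

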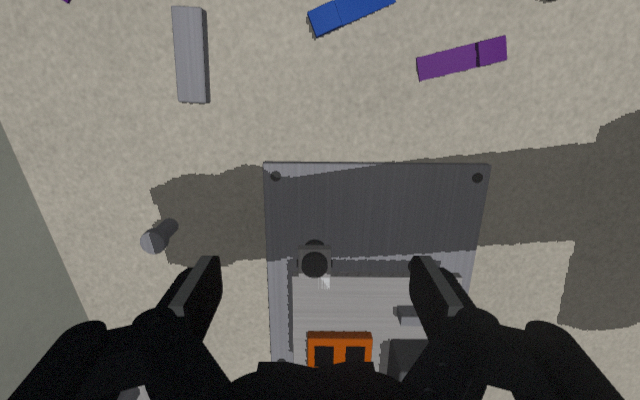

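The wrist view looks upside-down along the lane, with image down = bed +y. It shows the bed's near edge at rows 163–165 from column 264 to 490. The dark nut is at (315,260) and the lug leads down to the nest plate. The lane in front of it is clear.

Run:
```python
from h import *
z=np.load("lane1.npz"); p,d,c=z["p"],z["d"],z["c"]
K,R,t=cal("wrist"); C=-R.T@t
def on(u,v,h):
    r=R.T@np.array([(u-K[0,2])/K[0,0],(v-K[1,2])/K[1,1],1]); return C+r*(h-C[2])/r[2]
X=c[180:235,300:460].reshape(-1,3); print("bed z",np.median(X[:,2]),X[:,2].std()); X=c[120:150,280:460].reshape(-1,3); print("table z",np.median(X[:,2]))
zz=c[:,:,2]
# near edge: per column the first row where height jumps past 6 mm
pts=[];
for u in range(285,472):
    col=zz[145:185,u]; i=np.argmax(col>0.007); pts.append(on(u,145+i-.5,.012))
pts=np.array(pts); f=np.polyfit(pts[:,0],pts[:,1],1); r=np.abs(np.polyval(f,pts[:,0])-pts[:,1]); print("edge yaw",np.degrees(np.arctan(f[0])),r.mean())
g=cv2.cvtColor(p,cv2.COLOR_RGB2GRAY).astype(float)
pe=[]
for u in range(285,330):
    pass
# side edges: per row
for lo,hi,s in ((255,285,1),(470,500,-1)):
    q=[]
    for v in range(172,240):
        row=zz[v,lo:hi]>0.007
        if s>0: i=np.argmax(row)-.5
        else: i=hi-lo-1-np.argmax(row[::-1])+.5
        q.append(on(lo+i,v,.012))
    q=np.array(q); h=np.polyfit(q[:,1],q[:,0],1); print("side yaw",-np.degrees(np.arctan(h[0])), q[::67].round(4).tolist(), np.abs(np.polyval(h,q[:,1])-q[:,0]).mean())
    # corner
    a=np.array([[ -f[0],1],[1,-h[0]]]); print("corner",np.linalg.solve(a,[f[1],h[1]]).round(4))
m=(zz>.058)&(zz<.075)&(np.hypot(c[:,:,0]-.616,c[:,:,1]-.055)<.025); P=c[m]; print("nut",m.sum(),P.mean(0),np.median(P[:,2]),P.min(0),P.max(0))
```

```text
bed z 0.010575669579259473 0.021465833394613228
table z -0.0012535249899143946
edge yaw -9.344642874034035 0.0014772522495762642
side yaw -9.23484621943637 [[0.6602, -0.042, 0.012], [0.6735, 0.0413, 0.012]] 0.0004006165002160735
corner [ 0.6583 -0.0543]
side yaw -6.598543044501674 [[0.4041, -0.0031, 0.012], [0.4183, 0.08, 0.012]] 0.0017912339043612835
corner [ 0.4044 -0.0125]
nut 551 [0.61779719 0.04926581 0.0639689 ] 0.06434838171591828 [0.60412193 0.03480303 0.05802376] [0.63638852 0.07617786 0.06619854]
```

Request:
servo_tool:
  moves:
    - [[0,0,0],[0.042,0.009,0],100]
    - [[0,0,0],[0.042,0.009,0],100]
    - [[0,0,0],[0.042,0.009,0],100]
    - [[0,0,0],[0.042,0.009,0],100]
    - [[0,0,0],[0.042,0.009,0],100]
    - [[0,0,0],[0.042,0.009,0],100]
    - [[0,0,0],[0,0,0],100]

```text
time: 4.15
ee_pos: [0.5051, -0.2917, 0.195]
tcp_rot: [-180.0, -0.1, -98.9]
wrist_force: [0.5, 0.4, 0.0]
opening: 0.0855
grasp_force: 0.0
```

Run:
```python
from h import *
print(get_obs()["ee_pos"])
p,d=shot("wrist","shims.png",(100,0,540,330),1.6)
c=cloud(d,"wrist")
K,R,t=cal("wrist"); C=-R.T@t
def on(u,v,h):
    r=R.T@np.array([(u-K[0,2])/K[0,0],(v-K[1,2])/K[1,1],1]); return C+r*(h-C[2])/r[2]
for k,h in (("flat",.008),("wedge",.008),("bar",.018)):
    for m in cut_out(k,"wrist")[:3]:
        M=m["mask"]; q=np.argwhere(M); 
        P=np.array([on(u,v,h)[:2] for v,u in q]); r=cv2.minAreaRect((P*1000).astype(np.float32))
        Z=c[M]; print(k,round(m["score"],2),"px",q.mean(0)[::-1].round(),"rect mm",np.round(r[0],1),np.round(r[1],1),round(r[2],2),"z",np.percentile(Z[:,2],[5,50,95]).round(4),"rgb",p[M].mean(0).round())
    for m in mark_of(k,"wrist")[:3]: print(" mark",round(m["score"],2),w(m["xyz"],"wrist").round(4))
```

```text
[ 0.5051135  -0.29170756  0.19501102]
flat 0.75 px [363. 146.] rect mm [ 452.3 -293.3] [96.4 29.8] 84.62 z [0.0069 0.0082 0.0095] rgb [128. 128. 132.]
 mark 0.78 [ 4.538e-01 -2.881e-01  3.000e-04]
 mark 0.21 [ 0.5077 -0.4507  0.0041]
wedge 0.94 px [297. 239.] rect mm [ 544.  -193.4] [90.5 29.6] 17.51 z [0.0033 0.0085 0.016 ] rgb [25. 37. 70.]
wedge 0.83 px [384. 271.] rect mm [ 442.1 -129.2] [74.8 32.6] 4.29 z [0.0024 0.0074 0.0155] rgb [46. 29. 56.]
wedge 0.67 px [ 73. 200.] rect mm [ 801.2 -281.6] [87.7 31.5] 50.97 z [0.0019 0.0086 0.0162] rgb [70. 32. 90.]
 mark 0.93 [ 0.8084 -0.2733 -0.0025]
 mark 0.83 [ 0.5962 -0.3086  0.0013]
 mark 0.76 [ 5.467e-01 -1.911e-01  2.000e-04]
bar 0.79 px [168. 262.] rect mm [ 705.2 -182.9] [82.7 35.4] 76.64 z [0.0059 0.0183 0.0197] rgb [84. 85. 88.]
 mark 0.64 [ 0.7131 -0.1689  0.0021]
```

View pics/shims.png

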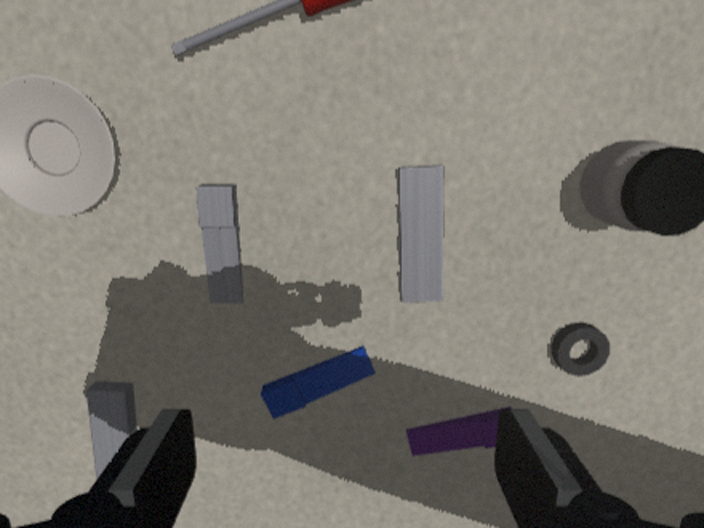

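The close view confirms the bare flat at crop (421,233) and the bare wedge at (222,243), head up, which is its -y end. The bar is at (110,430), with blue and purple wedges below.

Request:
servo_tool:
  moves:
    - [[0,0,-1.7],[0.0174,0.025,0.02],100]
    - [[0,0,-1.8],[0.0174,0.025,0.02],100]
    - [[0,0,0],[0,0,0.04],100]
    - [[0,0,0],[0,0,0.04],100]
    - [[0,0,0],[0,0,0.04],100]
    - [[0,0,0],[0,0,0],100]

```text
time: 5.1
ee_pos: [0.4501, -0.3139, 0.0293]
tcp_rot: [179.6, 0.2, -95.1]
wrist_force: [-0.7, 0.4, 0.3]
opening: 0.0857
grasp_force: 0.0
```

Run:
```python
from h import *
plan([0.45,-0.3182,0.001],-95.4,1)
p,d=camera("wrist"); c=cloud(d,"wrist")
M=cut_out("flat","wrist"); print([ (round(m["score"],2), c[m["mask"]].mean(0).round(4).tolist()) for m in M][:2])
K,R,t=cal("wrist"); C=-R.T@t
def on(u,v,h):
    r=R.T@np.array([(u-K[0,2])/K[0,0],(v-K[1,2])/K[1,1],1]); return C+r*(h-C[2])/r[2]
q=np.argwhere(M[0]["mask"]); P=np.array([on(u,v,.008)[:2] for v,u in q]); print(cv2.minAreaRect((P*1000).astype(np.float32)))
```

```text
from [ 0.4501 -0.3139  0.0293] [179.57   0.25 -95.1 ] D [-0.0001 -0.0043 -0.0283] toolD [ 0.0044 -0.0005  0.0283] turn z 0.3 rows 1
[0.004, -0.0, 0.028]
[(0.75, [0.4518, -0.3009, 0.0126])]
((453.9484558105469, -295.4189758300781), (99.48270416259766, 31.859375), 84.75746154785156)
```

Request:
servo_tool:
  moves:
    - [[0,0,0],[0.004,0,0.013],100]
    - [[0,0,0],[0,0,0.012],100]
    - [[0,0,0],[0,0,0],100]
    - [[0,0,0],[0,0,0],100]

```text
time: 5.6
ee_pos: [0.4523, -0.3206, 0.0096]
tcp_rot: [180.0, 0.0, -95.2]
wrist_force: [-0.3, 0.3, 0.2]
opening: 0.0854
grasp_force: 0.0
```

Request:
servo_tool:
  force: 60
  moves:
    - [[0,0,0],[0,0,0.008],60]
    - [[0,0,0],[0,0,0],45]
    - [[0,0,0],[0,0,0],20]
    - [[0,0,0],[0,0,0],20]
    - [[0,0,0],[0,0,0],20]
    - [[0,0,0],[0,0,0],20]

```text
time: 6.2
ee_pos: [0.4524, -0.3206, 0.0017]
tcp_rot: [-180.0, -0.0, -95.2]
wrist_force: [0.2, 1.0, -0.4]
opening: 0.0174
grasp_force: 0.0
```

Run:
```python
from h import *
p,d=shot("wrist","g1.png",(160,100,560,400),1.5)
```

```text
(no output)
```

View pics/g1.png

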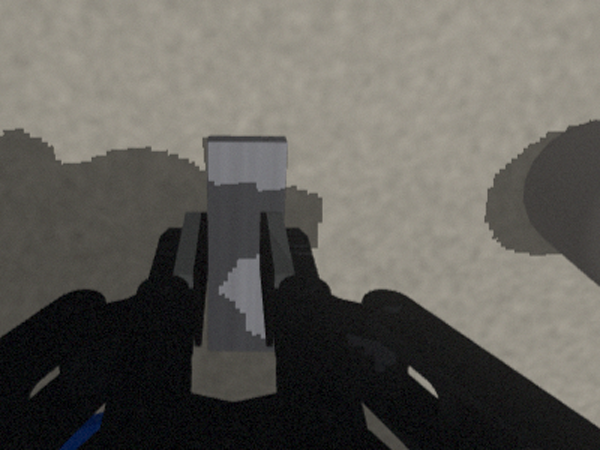

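The fingers have closed above the flat (crop 207–287), so the tips are farther back than the TCP at this opening. I'll measure how far from the depth.

Run:
```python
from h import *
o=get_obs(); T=o["ee_pos"]
p,d=camera("wrist"); c=cloud(d,"wrist")
from scipy.spatial.transform import Rotation as Ro
R=Ro.from_euler("xyz",o["tcp_rot"],degrees=True).as_matrix()
q=(c-T)@R   # tool coords
near=(np.abs(q[...,0])<.014)&(np.abs(q[...,1])<.045)&(q[...,2]>-.06)&(c[...,2]>.0115)&(d>0)
P=q[near]; print(near.sum())
for lo in range(-30,32,4):
    s=P[(P[:,1]>lo/1e3)&(P[:,1]<(lo+4)/1e3)]
    if len(s): print(lo,len(s),"max tool z",(np.percentile(s[:,2],[99,90])*1e3).round(1))
m=(c[...,2]<.0115)&(c[...,2]>.0055)&(np.abs(q[...,1])<.06)&(np.abs(q[...,0])<.1)
f=q[m]; print("flat y",np.percentile(f[:,1],[2,50,98]).round(4),"x",np.percentile(f[:,0],[2,98]).round(4))
```

```text
1472
-26 15 max tool z [-48.2 -49.3]
-22 179 max tool z [-43.  -45.7]
-18 147 max tool z [-41.9 -44.4]
-14 196 max tool z [-40.5 -42.7]
-10 197 max tool z [-36.5 -39.6]
6 231 max tool z [-37.2 -40.1]
10 197 max tool z [-40.9 -43. ]
14 147 max tool z [-42.7 -44.5]
18 163 max tool z [-43.2 -45.8]
flat y [-0.0102  0.0018  0.0182] x [-0.0712  0.0221]
```

Run:
```python
from h import *
o=get_obs(); T=o["ee_pos"]
p,d=camera("wrist"); c=cloud(d,"wrist")
from scipy.spatial.transform import Rotation as Ro
R=Ro.from_euler("xyz",o["tcp_rot"],degrees=True).as_matrix()
q=(c-T)@R*1e3
for u in (286,290,294,297,300,333,336,339,342,346):
    print(u,[ (v,q[v,u].round(0).astype(int).tolist()) for v in (238,242,246,252,260,275,290,310,330)])
```

```text
286 [(238, [-8, -18, 0]), (242, [11, -14, -42]), (246, [11, -14, -46]), (252, [11, -13, -51]), (260, [11, -13, -58]), (275, [11, -12, -69]), (290, [9, -11, -75]), (310, [6, -11, -83]), (330, [-3, -11, -83])]
290 [(238, [-8, -16, 2]), (242, [11, -12, -41]), (246, [11, -12, -45]), (252, [11, -11, -51]), (260, [11, -11, -58]), (275, [11, -10, -68]), (290, [8, -10, -75]), (310, [-1, -10, -74]), (330, [-11, -10, -74])]
294 [(238, [-8, -13, 1]), (242, [11, -10, -41]), (246, [11, -10, -44]), (252, [12, -10, -51]), (260, [11, -9, -57]), (275, [9, -9, -66]), (290, [4, -9, -68]), (310, [-3, -9, -71]), (330, [-77, -15, 2])]
297 [(238, [-8, -12, 2]), (242, [10, -9, -40]), (246, [10, -9, -44]), (252, [7, -9, -44]), (260, [4, -9, -45]), (275, [-2, -9, -48]), (290, [-9, -9, -50]), (310, [-60, -12, 1]), (330, [-77, -13, 2])]
300 [(238, [-4, -9, -7]), (242, [-7, -9, -5]), (246, [-9, -9, -7]), (252, [-13, -9, -7]), (260, [-18, -9, -7]), (275, [-29, -10, -6]), (290, [-40, -10, -6]), (310, [-54, -10, -6]), (330, [-70, -10, -6])]
333 [(238, [-4, 10, -7]), (242, [-6, 10, -7]), (246, [-9, 10, -7]), (252, [
[... 217 characters left out ...]
 [10, 8, -56]), (275, [6, 8, -60]), (290, [0, 8, -63]), (310, [-8, 8, -66]), (330, [-69, 13, -7])]
339 [(238, [-4, 13, -6]), (242, [11, 11, -41]), (246, [11, 10, -45]), (252, [11, 10, -51]), (260, [11, 10, -57]), (275, [11, 9, -68]), (290, [9, 8, -75]), (310, [-2, 9, -73]), (330, [-10, 9, -75])]
342 [(238, [-4, 15, -7]), (242, [11, 12, -41]), (246, [11, 12, -45]), (252, [11, 11, -51]), (260, [11, 11, -57]), (275, [11, 10, -69]), (290, [8, 10, -74]), (310, [-1, 10, -74]), (330, [-11, 10, -73])]
346 [(238, [-4, 17, -7]), (242, [11, 14, -41]), (246, [11, 14, -45]), (252, [11, 13, -51]), (260, [11, 12, -57]), (275, [11, 12, -69]), (290, [12, 10, -80]), (310, [11, 10, -89]), (330, [-2, 11, -84])]
```

Run:
```python
from h import *
o=get_obs(); T=o["ee_pos"]; print(T,o["opening"],o["grasp_force"],o["wrist_force"])
p,d=shot("scene","s1.png",(230,100,430,220),4)
for z in (0,.02,.04,.06): print(z,((px(T+[0,0,z],"scene")-[230,100])*4).round())
c=cloud(d,"scene"); m=(np.hypot(c[...,0]-T[0],c[...,1]-T[1])<.03)&(c[...,2]>.013)&(d>0)
print(m.sum(), np.percentile(c[m][:,2],[0,1,5,20]) if m.any() else "")
```

```text
[ 0.45238303 -0.32063562  0.0016853 ] 0.017414924275726322 0.0 [-0.02625855  0.33132085  0.35187882]
0 [316. 275.]
0.02 [316. 253.]
0.04 [316. 231.]
0.06 [316. 208.]
538 [0.03744808 0.04056174 0.04920244 0.0722724 ]
```

View pics/s1.png

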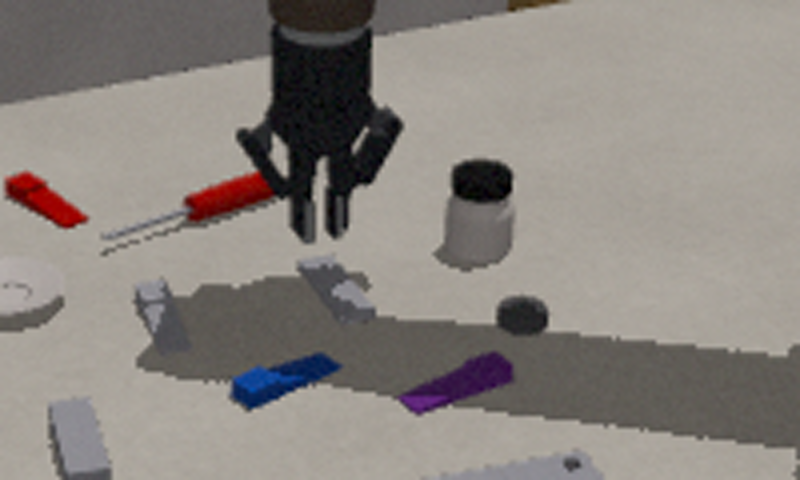

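The scene view shows the fingertips hanging about 39 mm above the reported TCP: they are at z ≈ 40 mm while the TCP reads 1.7 mm. The wrist depth agrees. I'll correct for this and centre +4 mm along tool y.

Request:
servo_tool:
  force: 60
  moves:
    - [[0,0,0],[0,0.004,0],55]
    - [[0,0,0],[0,0,0],55]
    - [[0,0,0],[0,0,0],55]
    - [[0,0,0],[0,0,0.012],55]
    - [[0,0,0],[0,0,0.012],55]
    - [[0,0,0],[0,0,0.006],55]
    - [[0,0,0],[0,0,0],55]
    - [[0,0,0],[0,0,0],55]

```text
time: 7.2
ee_pos: [0.4483, -0.3201, -0.0287]
tcp_rot: [180.0, 0.0, -95.2]
wrist_force: [0.5, 0.6, -1.0]
opening: 0.0465
grasp_force: 0.0
```

```bash
cat >> h.py <<'E'
def tips():
    """fingers in tool coordinates (mm): front faces at x~+11, lowest z, y span; from the wrist depth"""
    from scipy.spatial.transform import Rotation as Ro
    o=get_obs(); p,d=camera("wrist"); c=cloud(d,"wrist")
    R=Ro.from_euler("xyz",o["tcp_rot"],degrees=True).as_matrix(); q=(c-o["ee_pos"])@R*1e3
    for s in (-1,1):
        m=(q[...,0]>8)&(q[...,0]<13.5)&(q[...,1]*s>2)&(q[...,1]*s<60)&(q[...,2]<-30)&(q[...,2]>-62)&(p.max(-1)<130)
        P=q[m]; print("finger",s,m.sum(),"z max",np.percentile(P[:,2],[95,99]).round(1),"inner y",np.percentile(P[:,1]*s,[2]).round(1)*s)
    return o,p,d,c,q
E
python3 - <<'E'
from h import *
o,p,d,c,q=tips(); print(o["ee_pos"],o["wrist_force"])
m=(c[...,2]<.0115)&(c[...,2]>.0055)&(np.abs(q[...,1])<30)&(q[...,0]<100)&(q[...,0]>-80)
f=q[m]; print("flat y",np.percentile(f[:,1],[2,50,98]).round(1),"x",np.percentile(f[:,0],[2,98]).round(1))
E
```

```text
finger -1 770 z max [-30.1 -30. ] inner y [-2.7]
finger 1 652 z max [-36.5 -36. ] inner y [2.6]
[ 0.44825597 -0.32014046 -0.02867371] [ 0.52077655  0.55649611 -0.95577164]
flat y [-14.5  -0.2  14.2] x [-64.3  22.4]
```

Request:
servo_tool:
  force: 60
  moves:
    - [[0,0,0],[0,0,0.006],50]
    - [[0,0,0],[0,0,0.004],45]
    - [[0,0,0],[0,0,0],42]
    - [[0,0,0],[0,0,0],42]

```text
time: 7.65
ee_pos: [0.4492, -0.3207, -0.0376]
tcp_rot: [-179.9, -0.0, -95.2]
wrist_force: [0.9, 1.2, 4.6]
opening: 0.0359
grasp_force: 2.6
```

Request:
servo_tool:
  force: 60
  moves:
    - [[0,0,0],[0,0,-0.003],42]
    - [[0,0,0],[0,0,0],25]
    - [[0,0,0],[0,0,0],20]
    - [[0,0,0],[0,0,0],20]
    - [[0,0,0],[0,0,0],20]

```text
time: 8.15
ee_pos: [0.4486, -0.3204, -0.0346]
tcp_rot: [-180.0, -0.0, -95.2]
wrist_force: [-0.7, 1.2, 6.9]
opening: 0.0275
grasp_force: 59.2
```

Request:
servo_tool:
  moves:
    - [[0,0,0],[0,0,-0.01],20]
    - [[0,0,0],[0,0,-0.03],20]
    - [[0,0,0],[0,0,-0.03],20]
    - [[0,0,0],[0,0,-0.02],20]
    - [[0,0,0],[0,0,0],20]

```text
time: 8.65
ee_pos: [0.4497, -0.3213, 0.0579]
tcp_rot: [-179.8, -0.1, -95.2]
wrist_force: [0.4, -0.4, -2.2]
opening: 0.0274
grasp_force: 59.6
```

Run:
```python
from h import *
o=get_obs(); print(o["ee_pos"],o["tcp_rot"],o["wrist_force"],o["opening"],o["grasp_force"])
p,d=shot("wrist","g2.png",(160,100,560,400),1.5)
from scipy.spatial.transform import Rotation as Ro
c=cloud(d,"wrist"); R=Ro.from_euler("xyz",o["tcp_rot"],degrees=True).as_matrix(); q=(c-o["ee_pos"])@R*1e3
m=(q[...,2]>-50)&(q[...,2]<-25)&(np.abs(q[...,1])<13)&(p.min(-1)>60); P=q[m]
print(m.sum(), np.percentile(P,[1,50,99],axis=0).round(1))
A=np.c_[P[:,0],np.ones(len(P))]; s=np.linalg.lstsq(A,P[:,2],rcond=None)[0]; print("top z vs x",s)
r=cv2.minAreaRect(P[:,:2].astype(np.float32)); print(r)
```

```text
[ 0.44966477 -0.32125145  0.05787049] [-1.79772220e+02 -1.39723664e-01 -9.51640539e+01] [ 0.42405367 -0.41085991 -2.21180202] 0.027445433743730648 59.57800805568695
7880 [[-59.7 -12.7 -41.9]
 [-12.1   0.1 -40.6]
 [ 22.2  12.7 -34.8]]
top z vs x [ 5.54465977e-03 -4.03486494e+01]
((-20.276031494140625, 0.000621795654296875), (85.92953491210938, 25.98934555053711), 0.0033009289763867855)
```

View pics/g2.png

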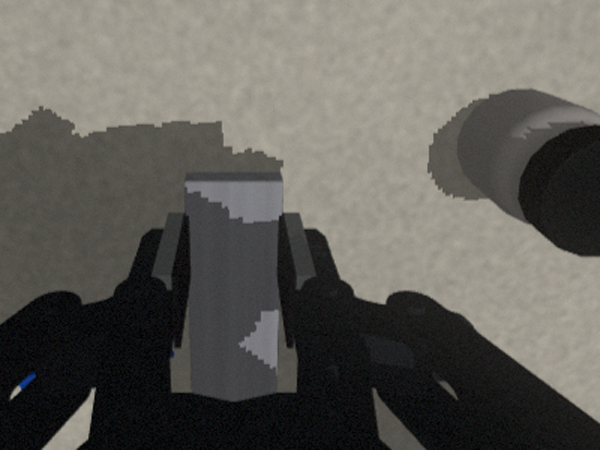

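Run:
```python
from h import *
plan([0.5985,-0.0575,0.03],-99.3,8)
```

```text
from [ 0.449  -0.3207  0.0557] [-1.799e+02 -7.000e-02 -9.516e+01] D [ 0.1495  0.2632 -0.0257] toolD [-0.2756 -0.1252  0.0256] turn z 0.52 rows 8
[-0.034, -0.016, 0.003]
[-0.035, -0.015, 0.003]
[-0.035, -0.015, 0.003]
[-0.035, -0.015, 0.003]
[-0.035, -0.014, 0.003]
[-0.035, -0.014, 0.003]
[-0.035, -0.014, 0.003]
[-0.035, -0.013, 0.003]
```

Request:
servo_tool:
  moves:
    - [[0,0,0.52],[-0.034,-0.016,-0.01],20]
    - [[0,0,0.52],[-0.035,-0.015,0],20]
    - [[0,0,0.52],[-0.035,-0.015,0],20]
    - [[0,0,0.52],[-0.035,-0.015,0],20]
    - [[0,0,0.52],[-0.035,-0.014,0.003],20]
    - [[0,0,0.52],[-0.035,-0.014,0.009],20]
    - [[0,0,0.52],[-0.035,-0.014,0.012],20]
    - [[0,0,0.5],[-0.035,-0.013,0.012],20]
    - [[0,0,0],[0,0,0],20]
    - [[0,0,0],[0,0,0],20]

```text
time: 9.7
ee_pos: [0.5963, -0.0565, 0.0264]
tcp_rot: [179.8, -0.0, -99.2]
wrist_force: [0.2, -0.3, -2.2]
opening: 0.0276
grasp_force: 59.7
```

```bash
cat >> h.py <<'E'
LANE=np.array([.6165,.054]); YAW=-9.3
def bedyaw(edge_rows=(60,200)):
    """where the TCP is along/across the lane as known, and what the wrist sees of bed edge and nut"""
    from scipy.spatial.transform import Rotation as Ro
    o=get_obs(); p,d=camera("wrist"); c=cloud(d,"wrist")
    a=np.radians(YAW); e=np.array([np.cos(a),np.sin(a)]); u=np.array([-np.sin(a),np.cos(a)])
    D=o["ee_pos"][:2]-LANE; print("TCP",o["ee_pos"].round(4),"yaw",o["tcp_rot"].round(2),"across",(D@e*1e3).round(1),"along",(D@u*1e3).round(1),"F",o["wrist_force"].round(1),"grip",o["opening"].round(4),o["grasp_force"].round(1))
    return o,p,d,c,e,u
E
python3 - <<'E'
from h import *
o,p,d,c,e,u=bedyaw(); cv2.imwrite("pics/l2.png",p[:,:,::-1])
S=(c[...,:2]-LANE)@u*1e3; E=(c[...,:2]-LANE)@e*1e3; z=c[...,2]*1e3
# nut top / lug extents
m=(z>60)&(z<70)&(np.abs(E)<30)&(S>-30)&(S<40)&(p.max(-1)<90); print("nut",m.sum(),"E",np.percentile(E[m],[1,50,99]).round(1),"S",np.percentile(S[m],[1,50,99]).round(1))
m=(z>50)&(z<62)&(np.abs(E)<30)&(S>-25)&(S<0); print("lug",m.sum(),"E",np.percentile(E[m],[1,99]).round(1),"S",np.percentile(S[m],[1,99]).round(1))
b=(z>7)&(z<16)&(S<-30)&(np.abs(E+70)<160)
print("bed z",np.median(z[b]),"table z",np.median(z[(z<5)&(z>-8)]))
ed=[]
for k in range(-150,50,10):
    mm=b&(np.abs(E-k)<5)
    if mm.sum()>50: ed.append((k,np.percentile(S[mm],1).round(1)))
print(ed)
mm=b&(S>-95)&(S<-40)
for k in range(-95,-40,10):
    m2=mm&(np.abs(S-k)<5); 
    if m2.sum()>20: print(k,"E max/min",np.percentile(E[m2],[1,99]).round(1))
E
```

```text
Traceback (most recent call last):
  File "h.py", line 43, in bedyaw
    D=o["ee_pos"][:2]-LANE; print("TCP",o["ee_pos"].round(4),"yaw",o["tcp_rot"].round(2),"across",(D@e*1e3).round(1),"along",(D@u*1e3).round(1),"F",o["wrist_force"].round(1),"grip",o["opening"].round(4),o["grasp_force"].round(1))
                                                                                                                                                                                     ^^^^^^^^^^^^^^^^^^
AttributeError: 'float' object has no attribute 'round'
```

```bash
sed -i 's/o\["opening"\].round(4),o\["grasp_force"\].round(1)/round(o["opening"],4),round(o["grasp_force"],1)/' h.py
cat > l2.py <<'E'
from h import *
import sys
o,p,d,c,e,u=bedyaw(); cv2.imwrite("pics/"+sys.argv[1],p[:,:,::-1])
S=(c[...,:2]-LANE)@u*1e3; E=(c[...,:2]-LANE)@e*1e3; z=c[...,2]*1e3
m=(z>58)&(z<70)&(np.abs(E)<30)&(S>-30)&(S<40)&(p.max(-1)<90); print("nut",m.sum(),"E",np.percentile(E[m],[1,50,99]).round(1),"S",np.percentile(S[m],[1,50,99]).round(1))
m=(z>50)&(z<60)&(np.abs(E)<30)&(S>-25)&(S<0); print("lug",m.sum(),"E",np.percentile(E[m],[1,99]).round(1),"S",np.percentile(S[m],[1,99]).round(1)) if m.any() else 0
b=(z>6)&(z<16)&(S<-30)&(np.abs(E+70)<160)
print("bed z",np.median(z[b]),"table z",np.median(z[(z<5)&(z>-8)]))
for k in range(-150,50,20):
    mm=b&(np.abs(E-k)<5)
    if mm.sum()>50: print("edge",k,np.percentile(S[mm],1).round(1),end="; ")
for k in range(-90,-35,15):
    m2=b&(np.abs(S-k)<4)
    if m2.sum()>20: print(k,"E",np.percentile(E[m2],[1,99]).round(1))
E
python3 l2.py l2.png
```

```text
TCP [ 0.5965 -0.0574  0.0272] yaw [ 1.7986e+02 -3.0000e-02 -9.9270e+01] across -1.7 along -113.1 F [-0.8 -0.2 -1.1] grip 0.0276 59.7Traceback (most recent call last):
  File "l2.py", line 5, in <module>
    m=(z>58)&(z<70)&(np.abs(E)<30)&(S>-30)&(S<40)&(p.max(-1)<90); print("nut",m.sum(),"E",np.percentile(E[m],[1,50,99]).round(1),"S",np.percentile(S[m],[1,50,99]).round(1))
                                                                                          ~~~~~~~~~~~~~^^^^^^^^^^^^^^^^
    return _quantile_unchecked(
        a, q, axis, out, overwrite_input, method, keepdims, weights)
    return _ureduce(a,
                    func=_quantile_ureduce_func,
    ...<5 lines>...
                    overwrite_input=overwrite_input,
                    method=method)
    r = func(a, **kwargs)
    result = _quantile(arr,
                       quantiles=q,
    ...<2 lines>...
                       out=out,
                       weights=wgt)
    slices_having_nans = np.isnan(arr[-1, ...])
                                  ~~~^^^^^^^^^
IndexError: index -1 is out of bounds for axis 0 with size 0
```

View pics/l2.png

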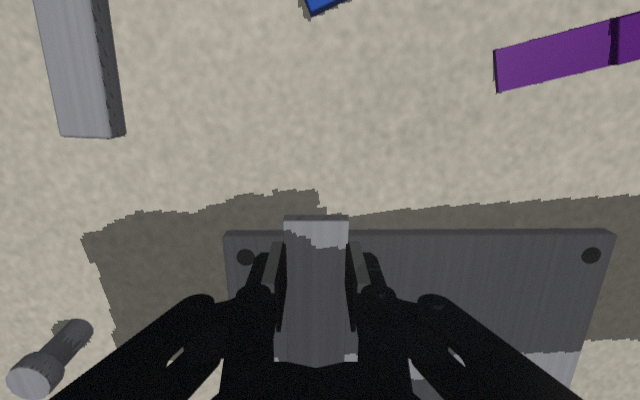

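The held flat is in the middle, and the bed's near edge shows at row ~231 with its corners at (224,231) and (614,231). The lug is hidden behind the gripper. I'll get the lane from this edge, which is now close to the hand.

Run:
```python
from h import *
K,R,t=cal("wrist"); C=-R.T@t
p,d=camera("wrist"); g=cv2.cvtColor(p,cv2.COLOR_RGB2GRAY).astype(float); zz=cloud(d,"wrist")[...,2]
def on(u,v,h=.012):
    r=R.T@np.array([(u-K[0,2])/K[0,0],(v-K[1,2])/K[1,1],1]); return C+r*(h-C[2])/r[2]
# bed side face is dark, then bed top; use depth step per column (top of side face)
P=[]
for u in list(range(240,270))+list(range(365,600)):
    col=zz[215:250,u]; i=np.argmax(col>.0085); P.append((u,215+i-.5))
P=np.array(P); f=np.polyfit(P[:,0],P[:,1],1); res=P[:,1]-np.polyval(f,P[:,0]); k=np.abs(res)<1.2; f=np.polyfit(P[k,0],P[k,1],1); print("row fit",f,k.mean())
L=[]
for v in range(240,300):
    row=zz[v,200:240]; i=np.argmax(row>.006); L.append((v,200+i-.5))
L=np.array(L)[:40]; print(L[::8].tolist())
Rr=[]
for v in range(240,300):
    row=zz[v,560:635]>.006; i=len(row)-1-np.argmax(row[::-1]); Rr.append((v,560+i+.5))
Rr=np.array(Rr)
for nm,Q in (("+x",L),("-x",Rr)):
    h=np.polyfit(Q[:,0],Q[:,1],1); r=Q[:,1]-np.polyval(h,Q[:,0]); k=np.abs(r)<1.5; h=np.polyfit(Q[k,0],Q[k,1],1)
    v=(f[1]+f[0]*h[1])/(1-f[0]*h[0]); u=h[0]*v+h[1]; A=on(u,v)
    B=on(np.polyval(h,290),290); dd=(B-A)[:2]; print(nm,"corner px",u.round(1),v.round(1),A.round(4),"side yaw",-np.degrees(np.arctan2(dd[0],dd[1])).round(2))
    if nm=="+x": A0=A
dd=(A0-A)[:2]; y=np.arctan2(dd[1],dd[0]); print("edge len",np.linalg.norm(dd),"yaw",np.degrees(y))
for Ac,b in ((A0,(-60,100)),(A,(200,100))):
    c,s=np.cos(y),np.sin(y); print("lane",(Ac[:2]*1e3+[b[0]*c-b[1]*s,b[0]*s+b[1]*c]).round(1))
```

```text
row fit [-2.75007890e-03  2.33857994e+02] 0.5811320754716981
[[240.0, 222.5], [248.0, 223.5], [256.0, 224.5], [264.0, 221.5], [272.0, 226.5]]
+x corner px 222.2 233.2 [ 0.6591 -0.056   0.012 ] side yaw -8.83
-x corner px 617.9 232.2 [ 0.404  -0.0154  0.012 ] side yaw -8.9
edge len 0.258370685022516 yaw -9.058441584131737
lane [615.6  52.2]
lane [617.2  51.9]
```

Request:
servo_tool:
  moves:
    - [[0,0,-0.2],[-0.018,-0.0015,0.015],20]
    - [[0,0,0],[0,0,0.02],20]
    - [[0,0,0],[0,0,0.01],20]
    - [[0,0,0],[0,0,0.002],20]
    - [[0,0,0],[0,0,0.001],20]
    - [[0,0,0],[0,0,0],20]

```text
time: 10.45
ee_pos: [0.6022, -0.04, -0.0188]
tcp_rot: [-179.9, 0.0, -99.1]
wrist_force: [0.3, -0.1, -0.9]
opening: 0.0277
grasp_force: 59.6
```

Request:
servo_tool:
  moves:
    - [[0,0,0],[0,0,0.001],20]
    - [[0,0,0],[0,0,0.001],20]
    - [[0,0,0],[0,0,0.001],20]
    - [[0,0,0],[0,0,0],20]

```text
time: 10.85
ee_pos: [0.6019, -0.0398, -0.0224]
tcp_rot: [-180.0, -0.0, -99.1]
wrist_force: [0.1, 0.1, -1.6]
opening: 0.0278
grasp_force: 59.7
```

Request:
servo_tool:
  moves:
    - [[0,0,0],[0,0,0.001],20]
    - [[0,0,0],[0,0,0.0005],20]
    - [[0,0,0],[0,0,0],20]

```text
time: 11.15
ee_pos: [0.602, -0.0398, -0.0227]
tcp_rot: [-180.0, 0.0, -99.1]
wrist_force: [-4.6, 0.3, 8.2]
opening: 0.0278
grasp_force: 60.7
```

Request:
servo_tool:
  moves:
    - [[0,0,0],[0,0,-0.0015],20]
    - [[0,0,0],[-0.006,0,0],20]
    - [[0,0,0],[-0.006,0,0],20]
    - [[0,0,0],[-0.006,0,0],20]
    - [[0,0,0],[-0.006,0,0],20]
    - [[0,0,0],[-0.006,0,0],20]
    - [[0,0,0],[-0.004,0,0],20]
    - [[0,0,0],[-0.002,0,0],20]
    - [[0,0,0],[0,0,0],20]

```text
time: 12.05
ee_pos: [0.6075, -0.0039, -0.0225]
tcp_rot: [180.0, 0.0, -99.1]
wrist_force: [0.1, -0.6, -1.4]
opening: 0.0275
grasp_force: 59.7
```

Request:
servo_tool:
  moves:
    - [[0,0,0],[-0.001,0,0],20]
    - [[0,0,0],[-0.001,0,0],20]
    - [[0,0,0],[-0.001,0,0],20]
    - [[0,0,0],[-0.001,0,0],20]
    - [[0,0,0],[0,0,0],20]

```text
time: 12.55
ee_pos: [0.6082, -0.0002, -0.0224]
tcp_rot: [-180.0, 0.0, -99.1]
wrist_force: [-0.0, 0.0, -1.3]
opening: 0.0277
grasp_force: 59.7
```

Request:
servo_tool:
  moves:
    - [[0,0,0],[-0.001,0,0],20]
    - [[0,0,0],[-0.001,0,0],20]
    - [[0,0,0],[-0.001,0,0],20]
    - [[0,0,0],[0,0,0],20]

```text
time: 12.95
ee_pos: [0.6086, 0.0028, -0.0224]
tcp_rot: [-180.0, 0.0, -99.1]
wrist_force: [0.1, 0.1, -1.2]
opening: 0.0276
grasp_force: 59.7
```

Request:
servo_tool:
  moves:
    - [[0,0,0],[-0.001,0,0],20]
    - [[0,0,0],[-0.001,0,0],20]
    - [[0,0,0],[0,0,0],20]

```text
time: 13.25
ee_pos: [0.6087, 0.0034, -0.0225]
tcp_rot: [180.0, -0.1, -99.1]
wrist_force: [-0.7, -6.7, -1.3]
opening: 0.028
grasp_force: 59.8
```

Request:
servo_tool:
  moves:
    - [[0,0,0],[0,0,0],35]
    - [[0,0,0],[0,0,0],50]
    - [[0,0,0],[0,0,0],60]
    - [[0,0,0],[0,0,-0.02],60]
    - [[0,0,0],[0,0,-0.04],60]
    - [[0,0,0],[0.045,-0.004,-0.03],60]
    - [[0,0,0],[0.047,-0.004,0],60]
    - [[0,0,0],[0.048,-0.004,0],60]
    - [[0,0,0],[0.048,-0.004,0],60]
    - [[0,0,0],[0.048,-0.005,0],60]
    - [[0,0,0],[0.046,-0.005,0],60]
    - [[0,0,0],[0,0,0],60]

```text
time: 14.45
ee_pos: [0.5895, -0.2794, 0.0649]
tcp_rot: [-180.0, -0.0, -99.4]
wrist_force: [-0.4, 0.8, -0.0]
opening: 0.0512
grasp_force: 0.0
```

```bash
cat > wd.py <<'E'
from h import *
import sys
from scipy.spatial.transform import Rotation as Ro
o=get_obs(); p,d=shot("wrist",sys.argv[1]); c=cloud(d,"wrist")
print(o["ee_pos"].round(4),o["tcp_rot"].round(2),o["wrist_force"].round(1),round(o["opening"],4))
R=Ro.from_euler("xyz",o["tcp_rot"],degrees=True).as_matrix(); q=(c-o["ee_pos"])@R*1e3
for m in cut_out("wedge","wrist")[:4]:
    M=m["mask"]; rgb=p[M].mean(0)
    if rgb.max()-rgb.min()>15: continue
    Z=c[...,2]*1e3; hd=M&(Z>12)&(Z<19)
    P=c[M][:,:2]*1e3; r=cv2.minAreaRect(P.astype(np.float32)); 
    print(round(m["score"],2),np.argwhere(M).mean(0)[::-1].round(),rgb.round(),r,"z",np.percentile(Z[M],[2,50,98]).round(1))
    if hd.sum()>30: h=cv2.minAreaRect((c[hd][:,:2]*1e3).astype(np.float32)); print("head",hd.sum(),h,"tool",np.percentile(q[hd],[2,50,98],axis=0).round(1).tolist())
for m in mark_of("wedge","wrist")[:3]: print("mark",round(m["score"],2),w(m["xyz"],"wrist").round(4))
E
python3 wd.py w1.png
```

```text
[ 0.5895 -0.2794  0.0649] [-1.7997e+02 -5.0000e-02 -9.9380e+01] [-0.4  0.8 -0. ] 0.0512
0.68 [306. 152.] [120. 120. 124.] ((592.3153076171875, -310.3478088378906), (98.61952209472656, 26.29823875427246), 81.21405029296875) z [ 0.2  9.1 16.3]
head 1456 ((588.048095703125, -335.8904724121094), (27.72574806213379, 23.659914016723633), 81.13314819335938) tool [[42.4, -19.0, 48.4], [56.6, -7.6, 49.8], [69.6, 4.0, 51.3]]
mark 0.95 [ 0.5966 -0.3069  0.0007]
mark 0.93 [ 0.8041 -0.2739  0.0013]
mark 0.64 [ 0.4373 -0.1256 -0.0008]
```

Request:
servo_tool:
  force: 40
  moves:
    - [[0,0,-0.3],[0.03,-0.004,0.01],60]
    - [[0,0,0],[0.0265,-0.0035,0.02],60]
    - [[0,0,0],[0,0,0.035],60]
    - [[0,0,0],[0,0,0.02],55]
    - [[0,0,0],[0,0,0.008],50]
    - [[0,0,0],[0,0,0.004],50]
    - [[0,0,0],[0,0,0],45]
    - [[0,0,0],[0,0,0],40]

```text
time: 15.4
ee_pos: [0.5898, -0.3313, -0.0301]
tcp_rot: [-179.9, -0.0, -98.8]
wrist_force: [-0.7, -0.3, 0.6]
opening: 0.0346
grasp_force: 0.0
```

Request:
servo_tool:
  force: 40
  moves:
    - [[0,0,0],[0.003,0.0005,0.003],40]
    - [[0,0,0],[0,0,0],40]
    - [[0,0,0],[0,0,0],25]
    - [[0,0,0],[0,0,0],15]
    - [[0,0,0],[0,0,0],15]
    - [[0,0,0],[0,0,0],15]

```text
time: 16.0
ee_pos: [0.5881, -0.3345, -0.0343]
tcp_rot: [-180.0, -0.0, -98.8]
wrist_force: [-0.3, -0.5, 4.7]
opening: 0.0231
grasp_force: 39.9
```

Request:
servo_tool:
  moves:
    - [[0,0,0],[0,0,-0.01],15]
    - [[0,0,0],[0,0,-0.03],15]
    - [[0,0,0],[0,0,-0.04],15]
    - [[0,0,0],[0,0,-0.02],15]
    - [[0,0,0],[0,0,0],15]

```text
time: 16.5
ee_pos: [0.5895, -0.3351, 0.0696]
tcp_rot: [-179.7, -0.1, -98.8]
wrist_force: [0.2, 0.6, -0.5]
opening: 0.0229
grasp_force: 39.5
```

Run:
```python
from h import *
from scipy.spatial.transform import Rotation as Ro
o=get_obs(); p,d=shot("wrist","w2.png",(160,100,560,400),1.5); c=cloud(d,"wrist")
R=Ro.from_euler("xyz",o["tcp_rot"],degrees=True).as_matrix(); q=(c-o["ee_pos"])@R*1e3
print(o["ee_pos"].round(4),o["wrist_force"].round(1),round(o["opening"],4),o["grasp_force"])
m=(q[...,2]>-56)&(q[...,2]<-30)&(np.abs(q[...,1])<11)&(p.min(-1)>60)
h=m&(q[...,2]<-46); b=m&(q[...,2]>-46)
print("head",h.sum(),np.percentile(q[h],[1,50,99],axis=0).round(1).tolist()); print("slope",b.sum(),np.percentile(q[b],[1,50,99],axis=0).round(1).tolist())
if b.sum()>50: print(np.polyfit(q[b][:,0],q[b][:,2],1), np.polyfit(q[b][:,0],q[b][:,1],1))
plan([.5985,-.0575,.04],-99.1,8)
```

```text
[ 0.5895 -0.3351  0.0696] [ 0.2  0.6 -0.5] 0.0229 39.454012523638085
head 2274 [[-9.4, -10.5, -48.1], [5.2, 0.2, -46.8], [17.4, 10.8, -46.0]]
slope 2087 [[-64.6, -10.8, -46.0], [-25.7, 1.1, -39.6], [17.8, 10.8, -33.7]]
[ -0.07142495 -41.35515127] [0.02347293 0.58295533]
from [ 0.5887 -0.3346  0.0669] [-1.7986e+02 -5.0000e-02 -9.8790e+01] D [ 0.0098  0.2771 -0.0269] toolD [-0.2754  0.0327  0.0266] turn z 0.04 rows 8
[-0.034, 0.004, 0.003]
[-0.034, 0.004, 0.003]
[-0.034, 0.004, 0.003]
[-0.034, 0.004, 0.003]
[-0.034, 0.004, 0.003]
[-0.034, 0.004, 0.003]
[-0.034, 0.004, 0.003]
[-0.034, 0.004, 0.003]
```

Request:
servo_tool:
  moves:
    - [[0,0,0],[-0.034,0.004,0],15]
    - [[0,0,0.1],[-0.035,0.004,0],15]
    - [[0,0,0.1],[-0.035,0.004,0],15]
    - [[0,0,0.1],[-0.035,0.004,0],15]
    - [[0,0,0],[-0.035,0.004,0.005],15]
    - [[0,0,0],[-0.035,0.004,0.005],15]
    - [[0,0,0],[-0.034,0.004,0.01],15]
    - [[0,0,0],[-0.033,0.004,0.01],15]
    - [[0,0,0],[0,0,0],15]
    - [[0,0,0],[0,0,0],15]

```text
time: 17.55
ee_pos: [0.5984, -0.0561, 0.0336]
tcp_rot: [179.8, -0.0, -99.0]
wrist_force: [-0.9, -0.7, -1.8]
opening: 0.0232
grasp_force: 39.5
```

```bash
sed -i 's/^LANE=.*/LANE=np.array([.6164,.053]); YAW=-9.1/' h.py
python3 - <<'E'
from h import *
o,p,d,c,e,u=bedyaw()
# the flat lying home, from the top camera: end and middle
p,d=camera("top"); c=cloud(d,"top")
for m in cut_out("flat","top")[:3]:
    M=m["mask"]; P=c[M]; print(round(m["score"],2),np.argwhere(M).mean(0)[::-1].round(),"S",np.percentile((P[:,:2]-LANE)@u*1e3,[2,98]).round(),"E",np.percentile((P[:,:2]-LANE)@e*1e3,[2,50,98]).round(1))
E
```

```text
TCP [ 0.5984 -0.0561  0.0336] yaw [ 1.7984e+02 -2.0000e-02 -9.9010e+01] across -0.5 along -110.5 F [-0.9 -0.7 -1.8] grip 0.0232 39.5
0.61 [297. 183.] S [-68. -13.] E [-81.7  -3.4  11.5]
0.45 [373. 274.] S [-303. -266.] E [-250.6 -235.  -217.2]
```

Request:
servo_tool:
  moves:
    - [[0,0,0.1],[-0.0225,-0.0005,0],15]
    - [[0,0,0],[0,0,0.02],15]
    - [[0,0,0],[0,0,0.015],15]
    - [[0,0,0],[0,0,0.008],15]
    - [[0,0,0],[0,0,0.001],15]
    - [[0,0,0],[0,0,0.001],15]
    - [[0,0,0],[0,0,0],15]

```text
time: 18.4
ee_pos: [0.6038, -0.0349, -0.0091]
tcp_rot: [-180.0, 0.0, -99.2]
wrist_force: [-0.1, 0.6, -0.5]
opening: 0.0229
grasp_force: 39.5
```

Request:
servo_tool:
  moves:
    - [[0,0,0],[0,0,0.002],15]
    - [[0,0,0],[0,0,0.001],15]
    - [[0,0,0],[0,0,0.001],15]
    - [[0,0,0],[0,0,0.0005],15]
    - [[0,0,0],[0,0,0],15]

```text
time: 18.9
ee_pos: [0.6035, -0.0345, -0.0143]
tcp_rot: [180.0, 0.0, -99.2]
wrist_force: [-0.7, 0.5, -0.8]
opening: 0.0229
grasp_force: 39.6
```

Request:
servo_tool:
  moves:
    - [[0,0,0],[0,0,0.0005],15]
    - [[0,0,0],[0,0,0.0005],15]
    - [[0,0,0],[0,0,0],15]

```text
time: 19.2
ee_pos: [0.6036, -0.0346, -0.0145]
tcp_rot: [-180.0, 0.0, -99.2]
wrist_force: [-3.3, -0.6, 5.1]
opening: 0.0228
grasp_force: 40.3
```

Request:
servo_tool:
  moves:
    - [[0,0,0],[0,0,-0.001],15]
    - [[0,0,0],[-0.004,0,0],15]
    - [[0,0,0],[-0.004,0,0],15]
    - [[0,0,0],[-0.003,0,0],15]
    - [[0,0,0],[-0.003,0,0],15]
    - [[0,0,0],[0,0,0],15]

```text
time: 19.8
ee_pos: [0.6058, -0.0201, -0.0143]
tcp_rot: [180.0, 0.0, -99.2]
wrist_force: [0.8, -0.1, -0.5]
opening: 0.0228
grasp_force: 39.6
```

Request:
servo_tool:
  moves:
    - [[0,0,0],[0,0,0],25]
    - [[0,0,0],[0,0,0],40]
    - [[0,0,0],[0,0,0],45]
    - [[0,0,0],[0,0,-0.02],45]
    - [[0,0,0],[0,0,-0.03],45]
    - [[0,0,0],[0.045,0,0],0]
    - [[0,0,0],[0,0,0],0]
    - [[0,0,0],[0,0,0],0]
    - [[0,0,0],[0,0,0],0]

```text
time: 20.7
ee_pos: [0.5983, -0.0648, 0.0353]
tcp_rot: [180.0, 0.0, -99.2]
wrist_force: [-0.7, 0.9, 0.8]
opening: 0.0
grasp_force: 0.0
```

Run:
```python
from h import *
o,p,d,c,e,u=bedyaw(); cv2.imwrite("pics/p1.png",p[:,:,::-1])
S=(c[...,:2]-LANE)@u*1e3; E=(c[...,:2]-LANE)@e*1e3; z=c[...,2]*1e3
for nm,lo,hi in (("head",30,40),("flat",17,23),("bed",8,14)):
    m=(z>lo)&(z<hi)&(np.abs(E)<22)&(S<-10)&(S>-125)&(p.min(-1)>35); print(nm,m.sum(),"S",np.percentile(S[m],[1,50,99]).round(1),"E",np.percentile(E[m],[1,50,99]).round(1)) if m.any() else print(nm,0)
# finger tips
R=cal("wrist")
from scipy.spatial.transform import Rotation as Ro
q=(c-o["ee_pos"])@Ro.from_euler("xyz",o["tcp_rot"],degrees=True).as_matrix()*1e3
m=(q[...,0]>7)&(q[...,0]<15)&(np.abs(q[...,1])<13)&(q[...,2]<-20)&(q[...,2]>-60); print("shut tip z",np.percentile(q[m][:,2],[90,98,100]).round(1),m.sum(),"x",np.percentile(q[m][:,0],[2,50,98]).round(1))
```

```text
TCP [ 0.5983 -0.0648  0.0353] yaw [ 1.7996e+02  1.0000e-02 -9.9210e+01] across 0.8 along -119.2 F [-0.7  0.9  0.8] grip 0.0 0.0
head 0
flat 0
bed 668 S [-98.9 -95.6 -79.9] E [-21.8  -6.1  21.5]
shut tip z [-43.3 -40.9 -40. ] 754 x [ 7.  10.7 11.3]
```

View pics/p1.png

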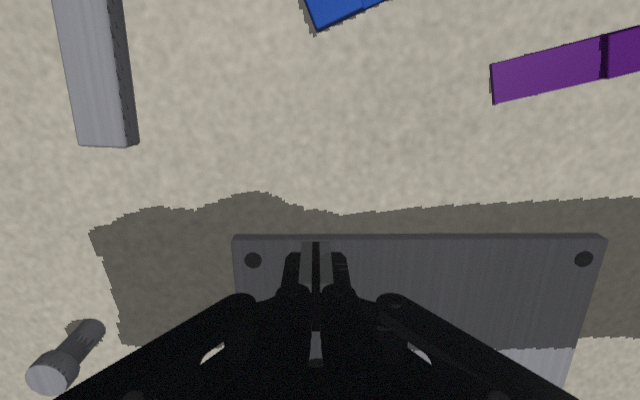

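Hidden behind the shut fingers, as expected; nothing else has been disturbed. I'll lower the shut fingers behind the wedge head and push slowly.

Request:
servo_tool:
  force: 40
  moves:
    - [[0,0,0],[0,0.0008,0.025],0]
    - [[0,0,0],[0,0,0.015],0]
    - [[0,0,0],[0,0,0.007],0]
    - [[0,0,0],[-0.004,0,0],0]
    - [[0,0,0],[-0.004,0,0],0]
    - [[0,0,0],[-0.003,0,0],0]
    - [[0,0,0],[0,0,0],0]

```text
time: 21.45
ee_pos: [0.6001, -0.0536, -0.0104]
tcp_rot: [-179.9, 0.0, -99.2]
wrist_force: [-0.1, 0.1, 0.7]
opening: 0.0001
grasp_force: 0.0
```

Run:
```python
from h import *
z=np.load("lane1.npz"); c=z["c"]; p=z["p"]
a=np.radians(YAW); e=np.array([np.cos(a),np.sin(a)]); u=np.array([-np.sin(a),np.cos(a)])
S=(c[...,:2]-LANE)@u*1e3; E=(c[...,:2]-LANE)@e*1e3; Z=c[...,2]*1e3
for col in (308,312,316,320):
    print(col,[(r,int(S[r,col].round()),int(E[r,col].round()),round(float(Z[r,col]),1),int(p[r,col].mean())) for r in range(228,262,2)])
```

```text
308 [(228, -23, 10, 11.0, 71), (230, -20, 10, 10.1, 70), (232, -18, 10, 12.4, 73), (234, -15, 10, 11.1, 68), (236, -12, 10, 10.6, 69), (238, -10, 10, 11.3, 68), (240, -7, 10, 11.2, 59), (242, -13, 10, 28.3, 33), (244, -13, 9, 33.0, 39), (246, -18, 9, 48.2, 62), (248, -18, 9, 53.4, 61), (250, -17, 9, 56.1, 77), (252, -15, 9, 55.2, 67), (254, -14, 9, 59.3, 32), (256, -14, 9, 63.5, 31), (258, -12, 9, 63.8, 36), (260, -10, 9, 64.7, 30)]
312 [(228, -22, 5, 10.2, 67), (230, -19, 5, 9.6, 67), (232, -17, 5, 10.8, 71), (234, -15, 5, 10.9, 70), (236, -12, 5, 10.5, 71), (238, -9, 5, 10.3, 72), (240, -14, 5, 26.3, 31), (242, -15, 5, 31.8, 33), (244, -13, 5, 33.4, 40), (246, -18, 5, 47.7, 58), (248, -18, 5, 53.3, 61), (250, -17, 5, 55.7, 73), (252, -16, 5, 57.3, 36), (254, -15, 5, 61.1, 31), (256, -15, 5, 65.2, 34), (258, -13, 5, 64.5, 33), (260, -10, 4, 63.4, 35)]
316 [(228, -23, 0, 10.4, 72), (230, -20, 0, 11.6, 71), (232, -17, 0, 10.4, 72), (234, -15, 0, 10.3, 74), (236, -12, 0, 9.6, 72), (238, -9, 0, 10.8, 73), (240, -15, 0, 27.0, 33), (242, -15, 0, 33.2, 35), (244, -14, 0, 34.6, 39), (246, -17, 0, 46.6, 61), (248, -18, 0, 51.9, 61), (250, -18, 0, 56.4, 76), (252, -16, 0, 57.6, 36), (254, -16, 0, 62.4, 34), (256, -15, 0, 64.7, 34), (258, -14, 0, 66.2, 36), (260, -189, 3, 372.7, 33)]
320 [(228, -23, -4, 10.4, 70), (230, -20, -4, 10.3, 70), (232, -17, -5, 9.7, 68), (234, -15, -5, 11.7, 69), (236, -12, -5, 10.0, 68), (238, -10, -5, 12.3, 70), (240, -7, -5, 11.0, 59), (242, -13, -4, 28.4, 32), (244, -13, -4, 33.0, 38), (246, -18, -4, 47.9, 64), (248, -18, -4, 51.9, 64), (250, -18, -4, 56.9, 76), (252, -15, -4, 56.4, 65), (254, -15, -4, 59.7, 30), (256, -14, -4, 62.9, 32), (258, -12, -4, 64.0, 38), (260, -10, -4, 64.5, 34)]
```

Request:
servo_tool:
  moves:
    - [[0,0,0],[-0.002,0,0.001],0]
    - [[0,0,0],[-0.002,0,0],0]
    - [[0,0,0],[-0.002,0,0],0]
    - [[0,0,0],[-0.002,0,0],0]
    - [[0,0,0],[-0.002,0,0],0]
    - [[0,0,0],[-0.002,0,0],0]
    - [[0,0,0],[-0.002,0,0],0]
    - [[0,0,0],[-0.002,0,0],0]
    - [[0,0,0],[-0.002,0,0],0]
    - [[0,0,0],[-0.002,0,0],0]
    - [[0,0,0],[0,0,0],0]

```text
time: 22.55
ee_pos: [0.6027, -0.034, -0.0123]
tcp_rot: [180.0, 0.0, -99.2]
wrist_force: [-0.8, -0.4, 0.1]
opening: 0.0003
grasp_force: 0.0
```

Request:
servo_tool:
  moves:
    - [[0,0,0],[-0.001,0,0],0]
    - [[0,0,0],[-0.001,0,0],0]
    - [[0,0,0],[-0.001,0,0],0]
    - [[0,0,0],[-0.001,0,0],0]
    - [[0,0,0],[-0.001,0,0],0]
    - [[0,0,0],[0,0,0],0]

```text
time: 23.15
ee_pos: [0.6035, -0.0293, -0.0123]
tcp_rot: [180.0, 0.0, -99.2]
wrist_force: [0.1, 0.3, 0.0]
opening: 0.0005
grasp_force: 0.0
```

Run:
```python
from h import *
p,d=shot("scene","p2.png",(270,180,370,260),7)
a=np.radians(YAW); e=np.array([np.cos(a),np.sin(a)]); u=np.array([-np.sin(a),np.cos(a)])
for s,z,n in ((-13,27,"rim"),(-74,20,"flat end"),(-77,20,"finger front"),(-77,35,"head back top est"),(-49,35,"head front top est")):
    X=np.r_[LANE+u*s/1e3,z/1e3]; print(n,((px(X,"scene")-[270,180])*7).round())
```

```text
rim [318. 413.]
flat end [267. 330.]
finger front [264. 326.]
head back top est [264. 293.]
head front top est [287. 337.]
```

View pics/p2.png

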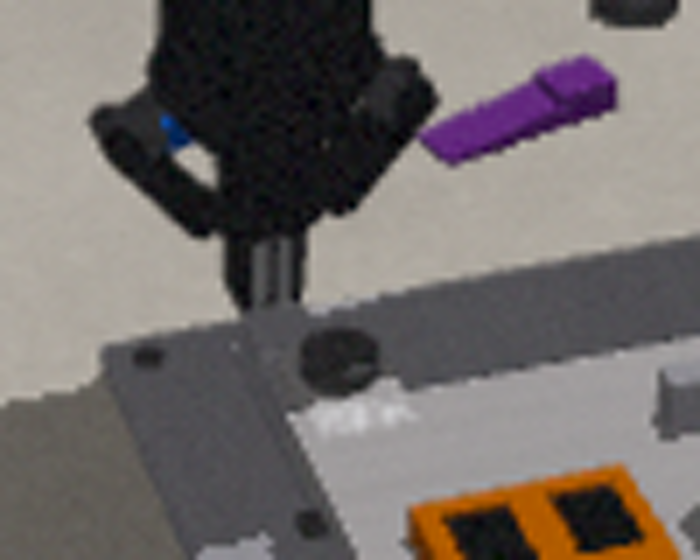

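The scene crop shows the shut fingers right behind the wedge head, which is grey on grey around (275,315). The nut is at (340,360) and the nest is undisturbed. I'll go on in small steps.

Request:
servo_tool:
  moves:
    - [[0,0,0],[-0.001,0,0],0]
    - [[0,0,0],[-0.001,0,0],0]
    - [[0,0,0],[-0.001,0,0],0]
    - [[0,0,0],[-0.001,0,0],0]
    - [[0,0,0],[0,0,0],0]

```text
time: 23.7
ee_pos: [0.6042, -0.0254, -0.0123]
tcp_rot: [-180.0, 0.0, -99.2]
wrist_force: [0.2, 0.7, 0.6]
opening: -0.0002
grasp_force: 0.0
```

Request:
servo_tool:
  moves:
    - [[0,0,0],[-0.001,0,0],0]
    - [[0,0,0],[-0.001,0,0],0]
    - [[0,0,0],[-0.0005,0,0],0]
    - [[0,0,0],[0,0,0],0]

```text
time: 24.1
ee_pos: [0.6045, -0.023, -0.0123]
tcp_rot: [-180.0, 0.0, -99.2]
wrist_force: [-0.8, -0.5, 0.2]
opening: 0.0002
grasp_force: 0.0
```

Request:
servo_tool:
  moves:
    - [[0,0,0],[-0.001,0,0],0]
    - [[0,0,0],[-0.001,0,0],0]
    - [[0,0,0],[0,0,0],0]

```text
time: 24.4
ee_pos: [0.6048, -0.0214, -0.0123]
tcp_rot: [180.0, -0.0, -99.2]
wrist_force: [0.1, -3.7, -0.3]
opening: 0.0001
grasp_force: 2.0
```

Request:
servo_tool:
  moves:
    - [[0,0,0],[-0.0002,0,0],0]
    - [[0,0,0],[0,0,0],0]
    - [[0,0,0],[0,0,0],0]

```text
time: 24.7
ee_pos: [0.6048, -0.0214, -0.0122]
tcp_rot: [-180.0, -0.0, -99.2]
wrist_force: [-0.4, -5.2, 0.9]
opening: -0.0002
grasp_force: 2.5
```

Request:
servo_tool:
  moves:
    - [[0,0,0],[0.002,0,0],0]
    - [[0,0,0],[0.008,0,0],0]
    - [[0,0,0],[0.01,0,-0.01],0]
    - [[0,0,0],[0,0,-0.04],0]
    - [[0,0,0],[0,0,-0.03],0]
    - [[0,0,0],[0,0,0],0]

```text
time: 25.3
ee_pos: [0.6041, -0.0415, 0.0736]
tcp_rot: [-179.6, 0.1, -99.2]
wrist_force: [0.4, 0.3, 0.1]
opening: 0.0001
grasp_force: 0.0
```

Run:
```python
from h import *
o,p,d,c,e,u=bedyaw()
S=(c[...,:2]-LANE)@u*1e3; E=(c[...,:2]-LANE)@e*1e3; Z=c[...,2]*1e3
p,d=camera("top"); c=cloud(d,"top"); S=(c[...,:2]-LANE)@u*1e3; E=(c[...,:2]-LANE)@e*1e3; Z=c[...,2]*1e3
m=(np.abs(E)<10)&(S>-110)&(S<-18)
for s in range(-110,-18,6):
    k=m&(np.abs(S-s)<3); print(s,Z[k].round(0).astype(int).tolist()[:8],end=" ")
for k in ("nut_top",):
    for x in mark_of(k,"top")[:2]: print(k,x["score"],w(x["xyz"],"top").round(4))
```

```text
TCP [ 0.6041 -0.0415  0.0736] yaw [-1.7956e+02  5.0000e-02 -9.9230e+01] across 2.8 along -95.3 F [0.4 0.3 0.1] grip 0.0001 0.0
-110 [584, 587, 588, 585, 584, 584, 589, 583] -104 [582, 585, 585, 587, 587, 586, 586, 584] -98 [584, 586, 586, 586, 586, 584, 583, 585] -92 [584, 585, 584, 582, 586, 585, 585, 586] -86 [585, 584, 586, 583, 584, 586, 585, 583] -80 [587, 585, 585, 582, 584, 586, 586, 586] -74 [584, 584, 586, 583, 583, 584, 585, 585] -68 [581, 584, 585, 585, 583, 582, 582, 586] -62 [588, 590, 587, 586, 587, 587, 590, 588] -56 [589, 588, 590, 588, 590, 590, 586, 588] -50 [588, 590, 588, 589, 589, 589, 588, 589] -44 [586, 589, 579, 587, 572, 588, 590, 574] -38 [565, 567, 566, 570, 564, 565, 571, 561] -32 [559, 560] -26 [] -20 [] nut_top 0.98 [0.6153 0.0552 0.0677]
```

Request:
servo_tool:
  moves:
    - [[0,0,0],[-0.032,0,0],0]
    - [[0,0,0],[-0.032,0,0],0]
    - [[0,0,0],[-0.031,0,0],0]
    - [[0,0,0],[0,0,0.01],0]
    - [[0,0,0],[0,0,0.01],0]
    - [[0,0,0],[0,0,0.005],0]
    - [[0,0,0],[0,0,0],0]
    - [[0,0,0],[0,0,0],0]

```text
time: 26.25
ee_pos: [0.6167, 0.0522, 0.0426]
tcp_rot: [180.0, -0.0, -99.3]
wrist_force: [0.3, 0.4, 0.4]
opening: -0.0001
grasp_force: 0.0
```

Run:
```python
from h import *
o,p,d,c,e,u=bedyaw(); cv2.imwrite("pics/n1.png",p[:,:,::-1])
S=(c[...,:2]-LANE)@u*1e3; E=(c[...,:2]-LANE)@e*1e3; Z=c[...,2]*1e3
for nm,lo,hi in (("head",28,38),("flat",15.5,24)):
    m=(Z>lo)&(Z<hi)&(np.abs(E)<25)&(S<-20)&(S>-140)&(p.min(-1)>35)&(p.max(-1)<200); print(nm,m.sum(),"S",np.percentile(S[m],[1,50,99]).round(1),"E",np.percentile(E[m],[1,50,99]).round(1)) if m.any() else print(nm,0)
```

```text
TCP [0.6167 0.0522 0.0426] yaw [ 1.7998e+02 -1.0000e-02 -9.9260e+01] across 0.4 along -0.7 F [0.3 0.4 0.4] grip -0.0001 0.0
head 2980 S [-64.1 -44.7 -20.4] E [-9.9  1.8 13.5]
flat 1242 S [-72.3 -65.3 -21.2] E [-14.   -3.   15.8]
```

View pics/n1.png

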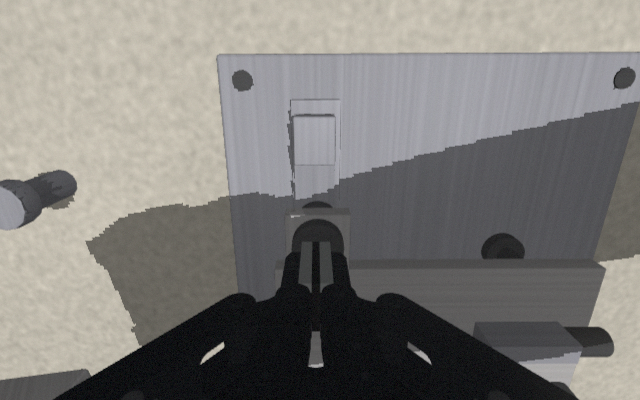

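The view shows the flat and wedge lined up in the lane: flat end at row 100, wedge head at rows 115–165, with the foot beyond at row ~205. The shut fingers stand over the dark nut at (317,235). Now I'll press gently.

Request:
servo_tool:
  moves:
    - [[0,0,0],[0,0,0.003],0]
    - [[0,0,0],[0,0,0.003],0]
    - [[0,0,0],[0,0,0.002],0]
    - [[0,0,0],[0,0,0.001],0]
    - [[0,0,0],[0,0,0],0]
    - [[0,0,0],[0,0,0],0]

```text
time: 26.9
ee_pos: [0.6169, 0.0532, 0.0338]
tcp_rot: [-180.0, -0.0, -99.2]
wrist_force: [-0.2, -0.6, -0.2]
opening: 0.0
grasp_force: 0.0
```

Request:
servo_tool:
  moves:
    - [[0,0,0],[0,0,0.001],0]
    - [[0,0,0],[0,0,0.001],0]
    - [[0,0,0],[0,0,0],0]
    - [[0,0,0],[0,0,0],0]

```text
time: 27.3
ee_pos: [0.6168, 0.0531, 0.0317]
tcp_rot: [180.0, -0.0, -99.2]
wrist_force: [-0.9, -0.6, -0.1]
opening: -0.0
grasp_force: 0.0
```

Request:
servo_tool:
  moves:
    - [[0,0,0],[0,0,0.001],0]
    - [[0,0,0],[0,0,0.001],0]
    - [[0,0,0],[0,0,0],0]
    - [[0,0,0],[0,0,0],0]

```text
time: 27.7
ee_pos: [0.6168, 0.0531, 0.0297]
tcp_rot: [180.0, -0.0, -99.2]
wrist_force: [-0.5, -0.2, -0.3]
opening: 0.0002
grasp_force: 0.0
```

Request:
servo_tool:
  moves:
    - [[0,0,0],[0,0,0.001],0]
    - [[0,0,0],[0,0,0.001],0]
    - [[0,0,0],[0,0,0],0]
    - [[0,0,0],[0,0,0],0]

```text
time: 28.1
ee_pos: [0.6171, 0.0531, 0.0293]
tcp_rot: [-179.9, 0.0, -99.2]
wrist_force: [-4.4, -1.0, 10.0]
opening: -0.0002
grasp_force: 5.1
```

Request:
servo_tool:
  moves:
    - [[0,0,0],[0,0,0.0005],0]
    - [[0,0,0],[0,0,0.0004],0]
    - [[0,0,0],[0,0,0],0]
    - [[0,0,0],[0,0,0],0]
    - [[0,0,0],[0,0,0],0]

```text
time: 28.6
ee_pos: [0.6171, 0.0531, 0.0292]
tcp_rot: [-179.9, 0.0, -99.2]
wrist_force: [-6.5, -1.8, 15.3]
opening: 0.0001
grasp_force: 7.6
```

The nut gave only 0.1 mm between 10 and 15 N, so it's firm. Letting go.

Request:
servo_tool:
  moves:
    - [[0,0,0],[0,0,-0.001],0]
    - [[0,0,0],[0,0,-0.001],0]
    - [[0,0,0],[0,0,-0.005],0]
    - [[0,0,0],[0,0,-0.03],0]
    - [[0,0,0],[0,0,-0.04],0]
    - [[0,0,0],[0,0,-0.03],0]
    - [[0,0,0],[0,0,0],0]
    - [[0,0,0],[0,0,0],0]

```text
time: 29.4
ee_pos: [0.6173, 0.0532, 0.1343]
tcp_rot: [-179.9, 0.0, -99.2]
wrist_force: [0.2, 0.7, -0.6]
opening: -0.0003
grasp_force: 0.0
```

Run:
```python
from h import *
o,p,d,c,e,u=bedyaw()
S=(c[...,:2]-LANE)@u*1e3; E=(c[...,:2]-LANE)@e*1e3; Z=c[...,2]*1e3
for nm,lo,hi in (("head",28,38),("flat",15.5,24)):
    m=(Z>lo)&(Z<hi)&(np.abs(E)<20)&(S<-25)&(S>-140)&(p.min(-1)>35)&(p.max(-1)<200); print(nm,m.sum(),"S",np.percentile(S[m],[1,50,99]).round(1),"E",np.percentile(E[m],[1,50,99]).round(1))
m=(Z>50)&(Z<64)&(E<-20)&(E>-100)&(S>25)&(S<70); P=np.c_[E[m],S[m],np.ones(m.sum())]; print("plate tilt deg",np.degrees(np.linalg.lstsq(P,Z[m],rcond=None)[0][:2]).round(2),m.sum())
```

```text
TCP [0.6173 0.0532 0.1343] yaw [-1.7993e+02  2.0000e-02 -9.9200e+01] across 0.9 along 0.3 F [ 0.2  0.7 -0.6] grip -0.0003 0.0
head 1254 S [-64.5 -47.6 -25.5] E [-10.8   1.   12.7]
flat 628 S [-72.8 -65.4 -26.3] E [-15.   -4.1  14.9]
plate tilt deg [-0.23  0.18] 4296
```

Both shims stay in place, the nest is level and the robot is clear. Handing in.

```bash
python3 -c "
from workcell import job_done
print(job_done())"
```

```text
the job is handed in; nothing more can be done
None
```

The job is handed in: flat shim home against the stop, wedge pushed in at about 5 N until the foot bore on it, and the nut held firm (0.1 mm of give from 10 to 15 N) before I let go at about 29 s.

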